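# Open the sample case on its sprung stay and put the red-capped vial away

### The job

Lift the lid of the green sample case and push it up past the hump of its sprung stay, until it comes up against the stop and stays open by itself; stop pushing as soon as you feel the stop, so that the stay is not strained. Then stand the red-capped vial upright, all the way down, in the free socket of the case, and leave the lid open, the white-capped vial in its socket and the other things alone.

Things in the scene. Friction and masses are not known exactly. Their poses are not given: they have to be found in the camera images.
- sample_case: Green case fixed to the table, 150 (its x) x 190 (its y) x 80 mm high, walls 6 mm. Origin: centre of the underside. Its x axis points from the front wall (with the pull tab) to the hinge wall, z up; y runs along the hinge. Inside lies a black insert, top face 32 mm up, with two sockets; the open rim is 80 mm up.
- lid_hinge (a point): Point on the lid's hinge line, half-way along it: 75 mm behind the case's centre (its +x) and 82 mm above the case's underside. The hinge line is the case's y axis direction.
- lid (a joint): Angle of the lid: 0 shut, grows as it opens up and back. Green plate 150 x 190 x 8 mm, about 0.3 kg, lightly damped. Let go short of the hump it falls shut. The stay's sprung ball makes the hump: about 2 to 5 N at the pull tab over some 0.13 rad; within 0.05 rad (9 mm at the tab) after it lets go, the lid meets the stop, set anew each time from 1.28 to 1.62 rad, unmeasured: feel for it.
- lid_tab (a point): Centre of the pull tab's round black rubber end, a bar 13 mm thick and 26 mm long (along the case's y), 16 mm in front of the middle of the lid's front edge, 166 mm from the hinge line. With the lid shut it is 86 mm above the table. Pinch its two ends from above: the tab then turns between the fingers as the lid rises.
- stay: Steel bracket fixed to the case at its +y end; its aluminium head, set fore and aft, carries the sprung ball and the rubber stop, 65 mm above the hinge. Origin: underside of the foot, axes as the case's; it does not tell the head's setting. Strained if the lid is pressed on it with over 45 N (about 17 N of push at the tab); 9 N or more at the tab is past the hump and proves the stop.
- red_vial_centre (a point): Centre (33 mm up) of the loose red-capped glass vial, 26 mm in diameter and 67 mm tall, standing upright on the plywood sheet (6.5 mm thick). Graspable anywhere on its height.
- free_socket (a point): Centre of the mouth of the empty socket, in the insert's top face, 32 mm above the case's underside. Round hole 29.5 mm wide and 22 mm deep: a vial stood all the way down has its centre 11.5 mm above this point. It lies 45 mm to the case's -y side, 43 mm from the front edge, 38 mm from the inner side wall, 90 mm from the white-capped vial.
- white_vial: White-capped vial, 23 mm in diameter and 55 mm tall, standing in the other socket (case's +y side) with its foot on the socket's floor. Origin: centre of its foot. To be left there.
- tin: Small round aluminium tin, 59 mm wide, 28 mm high, on the plywood behind the case. Origin: underside. A bystander.
- tweezer: Steel tweezers, 123 mm long, lying on the plywood to the right. Origin: underside. A bystander.

How it is judged:
By the outcome, as a careful person would: the job done as asked, in the order asked, and still so for the second after the job is handed in, with the robot touching nothing.
It also fails if it takes over 72 s, if anything falls off the work surface, if the arm or the gripper's body presses on something with over 40 N, if the wrist force passes 120 N, or if a joint passes its speed limit or range.

### The arm

A 6-joint arm with a two-finger parallel gripper is mounted at the origin on a cart in front of the work surface, level with it; the furniture and walls round the work are solid. World frame = base frame: x ahead of the robot, y to its left, z up, the work surface at z = 0. Lengths are in m, angles in degrees, forces in N, time in s.
With the tool pointing down it reaches from about 0.25 to 0.725 m from the base axis. Payload 9.7 kg.
Tool frame: the origin (TCP) lies midway between the tips of the shut fingers; the grasp point (between the pads) lies 19 mm behind it; z points along the fingers, y is the line along which they close (so a half turn about z gives the same grasp; the last joint's range is limited). The gripper opens to 85 mm and grips with 20 to 120 N. Pads are 22 mm wide; open, the fingers measure 114 mm over their backs; the gripper's body (76 mm by 85 mm) begins 54 mm behind the grasp point. The pads swing forward as they close: fully open they stand 13 mm farther back than shut.
Start: joints at [63.484, 4.979, 10.078, 95.1, 0, 90], TCP at [0.246, 0.492, 0.231] pointing down, gripper open.
Joint ranges: [-179.16, 179.16], [-48.56, 103.87], [-65.8, 70.77], [-126.05, 130.52], [-82.76, 87.17], [-180, 180]. Speed limits (degrees/s): [127.2, 127.2, 147.25, 180, 180, 180].

### API

Orientations are given as [roll, pitch, yaw] about the fixed x, y, z axes, in that order (R = Rz(yaw) Ry(pitch) Rx(roll)).
In Python, from workcell import bot gives the robot as it stands.
- The arm moves only by the shell command python3 -m crank 'ROWS' [FORCE]. ROWS is JSON, a list of rows, each an object with "gripper": the finger opening in mm, from 0 to 85.4; "travel": the shift along the tool's x, y, z in mm, a list of three; "twist": the turn, a rotation vector about the tool's x, y, z in rad, a list of three. In form: [{"gripper": gripper, "travel": [tx, ty, tz], "twist": [rx, ry, rz]}, ...]. A call has 1 to 12 rows; each row shifts and turns the commanded pose from where the row before left it, along the tool's axes as they then stand; what a row does not reach is not made up. A row lasts 1/8 s, in which the tool goes at most 62.5 mm and 10.7 degrees, less where a joint would pass 70% of its speed; a pose out of reach is approached as far as the arm can. A call is refused whole if a number of a shift passes 62.5 or a number of a turn 0.188, either way. A call with a gripper value outside its range is refused whole. The fingers move at their own pace and stop on an object; FORCE is the grip in N (left out, the last holds). Time passes only in rows, so rows that do not move let the fingers close. It gives the time, the measured TCP pose, the force, the opening and the grip force at its end, in the units of the state.
- bot.get_obs(): the state, without advancing time (a new reading comes with each control period).
- bot.camera(name): name is "side" or "top"; returns the picture (480x640x3 uint8, red, green, blue); there is no depth.
- bot.calibration(name): a dict with "vfov" (degrees; the focal length in pixels is half the picture's height over the tangent of half this angle, whatever the lens; pixels are square), "cx", "cy" (the principal point, pixels), "k1" (the pictures are not rectified: a ray, as slopes to the right and down, at radius r is drawn at 1 + k1 r^2 times it, then the intrinsics apply), "camera_from_world" (4x4, takes a point from world to camera coordinates). Camera axes: x right, y down, z forward; pixel columns grow to the right and rows downward; lengths in m; the calibration is good to about 2 mm. A picture is of the moment at which its call begins. calibration takes no time and is no camera call.
- bot.job_done(): hands the job in; it is judged then, once.
The state is a dict: "time": time; "q": joint angles; "qd": joint speeds; "joint_efforts": joint torques, N m; "ee_pos": TCP position; "tcp_rot": TCP orientation; "wrist_force": force on the tool from outside, world axes, zero at the start; "torque": the same for the moment, N m; "opening": finger opening in m; "grasp_force": force on a finger pad.
Only numpy, scipy, OpenCV 4.12 (cv2) and the standard library are available. Lean on these libraries where they do the work, as an engineer would, in place of code of your own. Each camera call takes 0.05 s, during which the arm holds its last target. There are 200 camera calls.

## Working session

There is one attempt and no reset: what is moved stays moved. The work goes in short steps, Python scripts to look and compute and a shell command to move; the robot and the scene stay as the last step left them, time stands still between calls to the robot, and variables do not carry over. Pictures are saved under pics/ and viewed, at most 10 in all, crops included, and the job is handed in when it is done.

```bash
ls; mkdir -p pics; python3 - <<'E'
from workcell import bot
import cv2,json
for n in("top","side"):
    cv2.imwrite(f"pics/{n}0.png",bot.camera(n)[:,:,::-1]); print(n,bot.calibration(n))
print(bot.get_obs())
E
```

```text
pics
top {'vfov': 51.71121181522262, 'cx': 315.2454125596962, 'cy': 233.53799720554494, 'k1': -0.03997843979561137, 'camera_from_world': array([[ 0.02897014, -0.99954725, -0.0081261 ,  0.02140655],
       [-0.98829902, -0.02742431, -0.15004316,  0.60525377],
       [ 0.14975238,  0.01237779, -0.98864605,  1.04051267],
       [ 0.        ,  0.        ,  0.        ,  1.        ]])}
side {'vfov': 43.84078337326758, 'cx': 315.8962287371659, 'cy': 236.6947744809574, 'k1': -0.18533579095322503, 'camera_from_world': array([[-0.98011651, -0.19839025, -0.00359773,  0.60279778],
       [-0.10405139,  0.52931954, -0.84201789,  0.09984606],
       [ 0.16895249, -0.82490129, -0.5394376 ,  0.92608819],
       [ 0.        ,  0.        ,  0.        ,  1.        ]])}
{'time': 0.1, 'q': array([ 6.34853342e+01,  5.00943604e+00,  1.00395482e+01,  9.50994819e+01,
       -1.91506580e-03,  8.99987467e+01]), 'qd': array([-0.03378109,  0.02051849,  0.00846854,  0.06411234, -0.03428391,
       -0.08489879]), 'joint_efforts': array([ 1.33412232e-03, -5.21563017e+01,  4.65652978e+01,  1.59848796e-02,
        7.74408045e-05,  1.10322938e-05]), 'ee_pos': array([0.24545403, 0.49196788, 0.23064466]), 'tcp_rot': array([-1.79930630e+02,  1.91354703e-03,  1.53486590e+02]), 'wrist_force': array([-0.20973906, -0.16045965, -0.72521527]), 'torque': array([ 0.02092806, -0.0140833 , -0.01366154]), 'grasp_force': 0.0, 'opening': 0.08531838867877672}
```

View pics/top0.png

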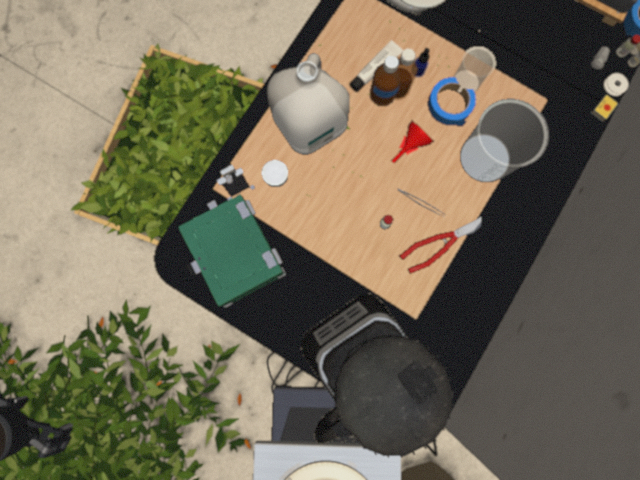

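View pics/side0.png

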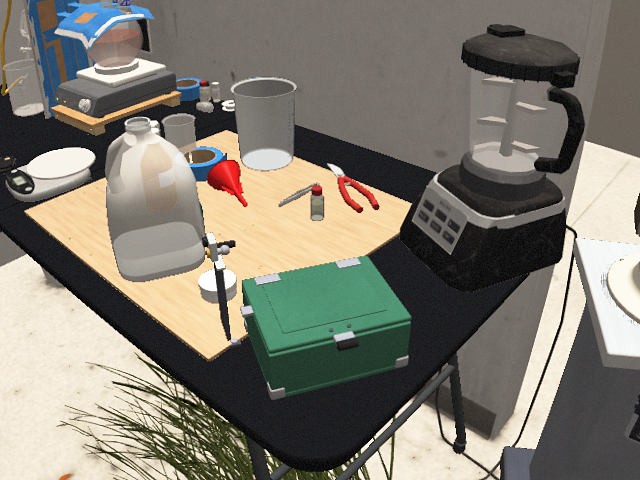

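The top view shows the case at about (232,250). Its hinge edge faces right, the stay is at (233,180) and the red vial is at (387,220). In the side view the tab is at (346,340), the vial at (317,203) and the stay at (220,290). I'll enlarge the case in both views.

```bash
cat > h.py <<'E'
import numpy as np,cv2
from workcell import bot
def K(n):
    c=bot.calibration(n);f=240/np.tan(np.radians(c["vfov"]/2));return c,f
def ray(n,u,v):
    c,f=K(n);xd=np.array([(u-c["cx"])/f,(v-c["cy"])/f]);x=xd.copy()
    for _ in range(20): x=xd/(1+c["k1"]*(x@x))
    T=c["camera_from_world"];R=T[:3,:3];o=-R.T@T[:3,3];d=R.T@np.r_[x,1];return o,d/np.linalg.norm(d)
def plane(n,u,v,z):
    o,d=ray(n,u,v);return o+d*(z-o[2])/d[2]
def tri(p,q):
    (o1,d1),(o2,d2)=ray("top",*p),ray("side",*q)
    s=np.linalg.lstsq(np.c_[d1,-d2],o2-o1,rcond=None)[0];a=o1+s[0]*d1;b=o2+s[1]*d2
    return (a+b)/2,np.linalg.norm(a-b)
def proj(n,P):
    c,f=K(n);p=c["camera_from_world"]@np.r_[P,1];x=p[:2]/p[2];x=x*(1+c["k1"]*(x@x));return x*f+[c["cx"],c["cy"]]
E
python3 - <<'E'
import cv2,numpy as np
t=cv2.imread("pics/top0.png");s=cv2.imread("pics/side0.png")
a=cv2.resize(t[185:315,165:295],(500,500),interpolation=cv2.INTER_CUBIC)
b=cv2.resize(s[250:400,232:422],None,fx=500/150,fy=500/150,interpolation=cv2.INTER_CUBIC)[:,:300*2]
a=cv2.convertScaleAbs(a,alpha=1.6,beta=20);b=cv2.convertScaleAbs(b,alpha=1.6,beta=20)
cv2.imwrite("pics/crop0.png",cv2.resize(np.hstack([a,b]),(800,int(500*800/(500+b.shape[1])))))
print(b.shape)
E
```

```text
(500, 600, 3)
```

View pics/crop0.png

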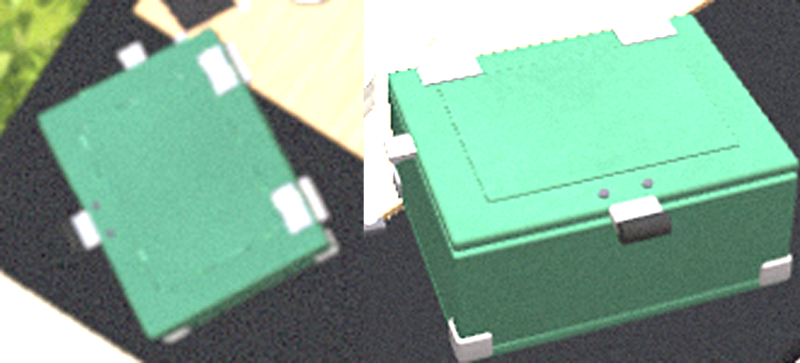

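```bash
python3 - <<'E'
from h import *
T=[(178.6,226.8),(241.2,196.4),(281.9,270.1),(218.6,304.8)]  # front+y, hinge+y, hinge-y, front-y
S=[(270.5,351.9),(242.9,279.7),(366.6,256.2),(410.8,318)]
P=[]
for t,s in zip(T,S):
    p,e=tri(t,s);P.append(p);print("tri",p.round(4),round(e,4),"plane",plane("top",*t,.088).round(4),plane("side",*s,.088).round(4))
P=np.array(P)
for k,Q in(("tri",P),("top",np.array([plane("top",*t,.088) for t in T])),("side",np.array([plane("side",*s,.088) for s in S]))):
    L=[np.linalg.norm(Q[i]-Q[(i+1)%4]) for i in range(4)]
    y=(Q[0]-Q[3]+Q[1]-Q[2]);print(k,"centre",Q.mean(0).round(4),"len",np.round(L,3),"ydir",np.degrees(np.arctan2(y[1],y[0])).round(1))
print("tab",tri((191.8,269.4),(347.3,341.6)),plane("top",191.8,269.4,.086),plane("side",347.3,341.6,.086))
# vial cap
for n in("top","side"):
    im=cv2.cvtColor(bot.camera(n),cv2.COLOR_RGB2HSV)
    m=((im[...,0]<8)|(im[...,0]>172))&(im[...,1]>140)&(im[...,2]>60)
    N,l,st,ce=cv2.connectedComponentsWithStats(m.astype(np.uint8))
    for i in range(1,N):
        if st[i,4]>20: print(n,st[i],ce[i].round(1))
E
```

```text
tri [0.6042 0.3288 0.0864] 0.0009 plane [0.6044 0.3284 0.088 ] [0.6033 0.3304 0.088 ]
tri [0.676  0.1989 0.0883] 0.0045 plane [0.6738 0.1985 0.088 ] [0.6786 0.1982 0.088 ]
tri [0.518  0.1054 0.0868] 0.0021 plane [0.519  0.1053 0.088 ] [0.5168 0.1072 0.088 ]
tri [0.443  0.234  0.0867] 0.0006 plane [0.4433 0.2337 0.088 ] [0.4428 0.2355 0.088 ]
tri centre [0.5603 0.2168 0.087 ] len [0.148 0.184 0.149 0.187] ydir 30.5
top centre [0.5601 0.2165 0.088 ] len [0.147 0.181 0.149 0.187] ydir 30.7
side centre [0.5603 0.2179 0.088 ] len [0.152 0.186 0.148 0.186] ydir 30.0
tab (array([0.51547555, 0.29433955, 0.08780877]), np.float64(0.0011088682145221366)) [0.51504887 0.29476938 0.086     ] [0.51629287 0.29237076 0.086     ]
top [632  35   8   9  61] [635.6  38.8]
top [392 122  41  41 631] [412.5 140.5]
top [384 215   9   9  52] [387.8 219.1]
top [400 232  57  41 579] [429.6 249.4]
side [200  81   7   5  34] [202.9  83.1]
side [207 160  40  47 986] [226.8 178.5]
side [338 176  41  37 535] [355.5 193.6]
side [312 185  10  11  92] [316.5 190.1]
```

```bash
cat >> h.py <<'E'
from scipy.spatial.transform import Rotation as Ro
def go(P,yaw=None):
    o=bot.get_obs();R=Ro.from_euler("xyz",o["tcp_rot"],degrees=True)
    print("t",o["time"],"pos",o["ee_pos"].round(4),"rot",o["tcp_rot"].round(1),"F",o["wrist_force"].round(1),"q",o["q"].round(0))
    if yaw is not None:
        G=Ro.from_euler("xyz",[180,0,yaw],degrees=True);print("twist",(R.inv()*G).as_rotvec().round(3));R=G
    print("travel",(R.inv().apply(np.array(P)-o["ee_pos"])*1000).round(1))
E
python3 - <<'E'
from h import *
p,e=tri((387.8,219.1),(316.5,190.1));print("cap",p,e)
go([.514,.2965,.2],120.5)
E
python3 -m crank '[{"gripper":85,"travel":[0,0,0],"twist":[0,0,0.144]},{"gripper":85,"travel":[0,0,0],"twist":[0,0,0.144]},{"gripper":85,"travel":[0,0,0],"twist":[0,0,0.144]},{"gripper":85,"travel":[0,0,0],"twist":[0,0,0.144]},{"gripper":85,"travel":[-38,16.5,4],"twist":[0,0,0]},{"gripper":85,"travel":[-38,16.5,4],"twist":[0,0,0]},{"gripper":85,"travel":[-38,16.5,4],"twist":[0,0,0]},{"gripper":85,"travel":[-38,16.5,4],"twist":[0,0,0]},{"gripper":85,"travel":[-38,16.5,4],"twist":[0,0,0]},{"gripper":85,"travel":[-38,16.5,4],"twist":[0,0,0]},{"gripper":85,"travel":[-38,16.5,4],"twist":[0,0,0]},{"gripper":85,"travel":[-38,16.5,4],"twist":[0,0,0]}]'
python3 -m crank '[{"gripper":60,"travel":[0,0,0],"twist":[0,0,0]},{"gripper":60,"travel":[0,0,0],"twist":[0,0,0]},{"gripper":60,"travel":[0,0,0],"twist":[0,0,0]}]' 40
python3 - <<'E'
from h import *
go([.514,.2965,.075],120.5)
E
```

```text
cap [ 0.63714985 -0.11726127  0.06769517] 0.0004639572888251716
t 0.2 pos [0.2455 0.492  0.2308] rot [-179.9   -0.   153.5] F [0.8 0.2 0.6] q [63.  5. 10. 95.  0. 90.]
twist [-0.001  0.     0.576]
travel [-304.7  132.1   30.8]
time: 1.7
ee_pos: [0.5145, 0.2962, 0.199]
tcp_rot: [-180.0, -0.0, 120.5]
wrist_force: [-0.5, -0.4, 0.5]
opening: 0.0849
grasp_force: 0.0
time: 2.08
ee_pos: [0.5129, 0.2978, 0.1995]
tcp_rot: [180.0, -0.0, 120.5]
wrist_force: [0.7, -0.1, 0.2]
opening: 0.0599
grasp_force: 0.0
t 2.075 pos [0.5129 0.2978 0.1995] rot [180.   -0.  120.5] F [ 0.7 -0.1  0.2] q [30. 10. 13. 92.  0. 90.]
twist [ 0.    -0.     0.001]
travel [ -1.7   0.3 124.5]
```

```bash

python3 -m crank '[{"gripper":60,"travel":[-1.7,0,20],"twist":[0,0,0]},{"gripper":60,"travel":[0,0,24],"twist":[0,0,0]},{"gripper":60,"travel":[0,0,24],"twist":[0,0,0]},{"gripper":60,"travel":[0,0,24],"twist":[0,0,0]},{"gripper":60,"travel":[0,0,20],"twist":[0,0,0]},{"gripper":60,"travel":[0,0,12],"twist":[0,0,0]},{"gripper":60,"travel":[0,0,0],"twist":[0,0,0]},{"gripper":60,"travel":[0,0,0],"twist":[0,0,0]}]' 40
python3 - <<'E'
from h import *
a=bot.camera("side")[230:420,230:450,::-1];b=bot.camera("top")[190:320,150:300,::-1]
a=cv2.resize(a,None,fx=2.2,fy=2.2);b=cv2.resize(b,None,fx=2.1,fy=418/130)
cv2.imwrite("pics/c1.png",np.hstack([a,b[:418]]))
print(proj("side",[.515,.2945,.086]))
E
```

```text
time: 3.08
ee_pos: [0.5146, 0.2961, 0.0763]
tcp_rot: [179.9, 0.0, 120.5]
wrist_force: [-0.7, -0.7, 0.0]
opening: 0.06
grasp_force: 0.0
[348.07176087 342.9007216 ]
```

View pics/c1.png

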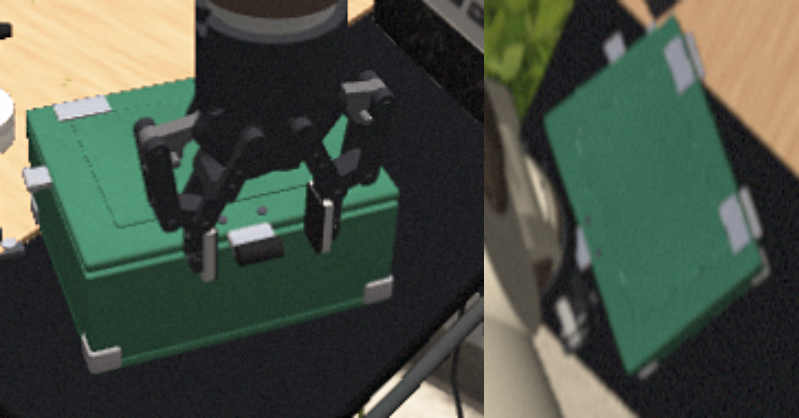

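Both fingers straddle the tab: it is at crop (260,243) and they are at x≈208 and 320. Closing.

```bash

python3 -m crank '[{"gripper":15,"travel":[0,0,0],"twist":[0,0,0]},{"gripper":15,"travel":[0,0,0],"twist":[0,0,0]},{"gripper":15,"travel":[0,0,0],"twist":[0,0,0]},{"gripper":15,"travel":[0,0,0],"twist":[0,0,0]},{"gripper":15,"travel":[0,0,0],"twist":[0,0,0]},{"gripper":15,"travel":[0,0,0],"twist":[0,0,0]}]' 25
python3 - <<'E'
from h import *
go([.514,.2965,.075])
# arc increments in tool frame (x_tool = -x_case, z_tool=-z): chords between lid angles
r=.166;a=np.array([0,.1,.2,.3,.4,.5,.6,.7,.8,.9,1.0,1.1,1.15,1.2,1.25,1.3,1.35,1.4,1.45,1.5,1.55,1.6,1.65])
x=-r*np.cos(a+.024);z=r*np.sin(a+.024)
for i in range(len(a)-1): print(a[i+1],(-(x[i+1]-x[i])*1e3).round(1),(-(z[i+1]-z[i])*1e3).round(1))
E
```

```text
time: 3.92
ee_pos: [0.5159, 0.2965, 0.0761]
tcp_rot: [179.8, -0.0, 120.5]
wrist_force: [6.6, 3.5, -0.8]
opening: 0.0255
grasp_force: 30.4
t 3.925 pos [0.5159 0.2965 0.0761] rot [179.8  -0.  120.5] F [ 6.6  3.5 -0.8] q [30. 11. -1. 78.  0. 89.]
travel [ 1.  -1.6  1.1]
0.1 -1.2 -16.5
0.2 -2.9 -16.3
0.3 -4.5 -16.0
0.4 -6.1 -15.4
0.5 -7.6 -14.8
0.6 -9.0 -13.9
0.7 -10.4 -13.0
0.8 -11.6 -11.9
0.9 -12.7 -10.6
1.0 -13.7 -9.3
1.1 -14.6 -7.9
1.15 -7.6 -3.4
1.2 -7.7 -3.0
1.25 -7.9 -2.6
1.3 -8.0 -2.2
1.35 -8.1 -1.8
1.4 -8.2 -1.4
1.45 -8.2 -1.0
1.5 -8.3 -0.6
1.55 -8.3 -0.2
1.6 -8.3 0.2
1.65 -8.3 0.6
```

```bash

python3 -m crank '[{"gripper":15,"travel":[-0.4,1,-8],"twist":[0,0,0]},{"gripper":15,"travel":[-0.8,0,-8.5],"twist":[0,0,0]},{"gripper":15,"travel":[-2.9,0,-16.3],"twist":[0,0,0]},{"gripper":15,"travel":[-4.5,0,-16],"twist":[0,0,0]},{"gripper":15,"travel":[-6.1,0,-15.4],"twist":[0,0,0]},{"gripper":15,"travel":[-7.6,0,-14.8],"twist":[0,0,0]},{"gripper":15,"travel":[-9,0,-13.9],"twist":[0,0,0]},{"gripper":15,"travel":[0,0,0],"twist":[0,0,0]}]' 25
python3 - <<'E'
from h import *
b=bot.camera("side")[150:400,230:450,::-1]
cv2.imwrite("pics/c2.png",cv2.resize(b,None,fx=2.2,fy=2.2))
E
```

```text
time: 4.92
ee_pos: [0.532, 0.2686, 0.1691]
tcp_rot: [179.9, 0.0, 120.4]
wrist_force: [4.1, 2.2, -2.5]
opening: 0.0252
grasp_force: 29.5
```

View pics/c2.png

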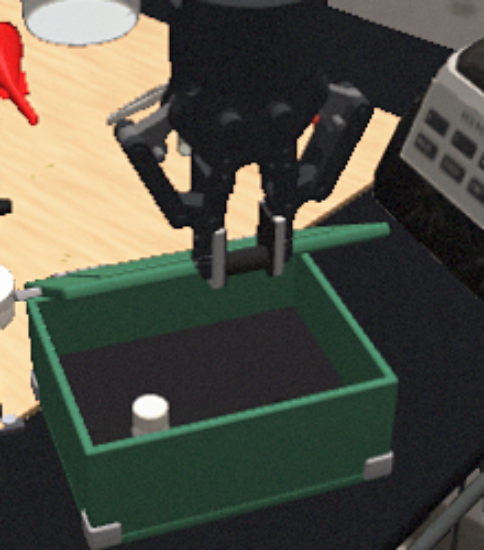

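The lid is up about 0.6 rad and the tab is held. The white vial shows at crop (150,410). Continuing to 1.1 rad.

```bash

python3 -m crank '[{"gripper":15,"travel":[-10.4,0.8,-13],"twist":[0,0,0]},{"gripper":15,"travel":[-11.6,0,-11.9],"twist":[0,0,0]},{"gripper":15,"travel":[-12.7,0,-10.6],"twist":[0,0,0]},{"gripper":15,"travel":[-13.7,0,-9.3],"twist":[0,0,0]},{"gripper":15,"travel":[-14.6,0,-7.9],"twist":[0,0,0]},{"gripper":15,"travel":[0,0,0],"twist":[0,0,0]},{"gripper":15,"travel":[0,0,0],"twist":[0,0,0]}]' 25
cat > push.py <<'E'
# prints forces in case axes at the tab and exits 1 at/above the limit
import sys
from h import *
o=bot.get_obs();a=np.radians(-59.5);c=np.array([np.cos(a),np.sin(a)]);F=o["wrist_force"]
h=np.array([.5603,.217])+.075*c
d=(np.array(o["ee_pos"][:2])-h)@c;z=o["ee_pos"][2]+.010-.082;th=np.arctan2(z,-d)-.024
t=np.array([np.sin(th+.024),np.cos(th+.024)])
Fx=F[:2]@c;Ft=-(Fx*t[0]+F[2]*t[1]);Fr=-Fx*t[1]*-1*-1+F[2]*t[0]
print("th %.3f r %.1f push %.1f radial %.1f side %.1f"%(th,1e3*np.hypot(d,z),Ft,Fr,F[:2]@[-c[1],c[0]]))
sys.exit(Ft>=float(sys.argv[1]))
E
for i in 1 ; do python3 push.py 5;done
```

```text
time: 5.85
ee_pos: [0.5634, 0.2151, 0.221]
tcp_rot: [-180.0, -0.0, 120.5]
wrist_force: [-5.6, -1.8, -0.0]
opening: 0.0252
grasp_force: 28.7
th 1.098 r 165.4 push 1.2 radial 0.5 side -5.7False
```

```bash

python3 -m crank '[{"gripper":15,"travel":[-1.8,-1,-0.8],"twist":[0,0,0]},{"gripper":15,"travel":[0,0,0],"twist":[0,0,0]}]' >/dev/null && python3 push.py 4 &&
python3 -m crank '[{"gripper":15,"travel":[-1.8,0,-0.8],"twist":[0,0,0]},{"gripper":15,"travel":[0,0,0],"twist":[0,0,0]}]' >/dev/null && python3 push.py 4 &&
python3 -m crank '[{"gripper":15,"travel":[-1.8,0,-0.8],"twist":[0,0,0]},{"gripper":15,"travel":[0,0,0],"twist":[0,0,0]}]' >/dev/null && python3 push.py 4 &&
python3 -m crank '[{"gripper":15,"travel":[-1.8,0,-0.8],"twist":[0,0,0]},{"gripper":15,"travel":[0,0,0],"twist":[0,0,0]}]' >/dev/null && python3 push.py 4 &&
python3 -m crank '[{"gripper":15,"travel":[-1.8,0,-0.8],"twist":[0,0,0]},{"gripper":15,"travel":[0,0,0],"twist":[0,0,0]}]' >/dev/null && python3 push.py 4 &&
python3 -m crank '[{"gripper":15,"travel":[-1.9,0,-0.7],"twist":[0,0,0]},{"gripper":15,"travel":[0,0,0],"twist":[0,0,0]}]' >/dev/null && python3 push.py 4 &&
python3 -m crank '[{"gripper":15,"travel":[-1.9,0,-0.7],"twist":[0,0,0]},{"gripper":15,"travel":[0,0,0],"twist":[0,0,0]}]' >/dev/null && python3 push.py 4 &&
python3 -m crank '[{"gripper":15,"travel":[-1.9,0,-0.7],"twist":[0,0,0]},{"gripper":15,"travel":[0,0,0],"twist":[0,0,0]}]' >/dev/null && python3 push.py 4 &&
python3 -m crank '[{"gripper":15,"travel":[-1.9,0,-0.7],"twist":[0,0,0]},{"gripper":15,"travel":[0,0,0],"twist":[0,0,0]}]' >/dev/null && python3 push.py 4 &&
python3 -m crank '[{"gripper":15,"travel":[-1.9,0,-0.7],"twist":[0,0,0]},{"gripper":15,"travel":[0,0,0],"twist":[0,0,0]}]' >/dev/null && python3 push.py 4
```

```text
th 1.109 r 165.5 push 2.1 radial 0.1 side 1.5False
```

```bash
sed -i 's/sys.exit(Ft>=/sys.exit(int(Ft>=/;s/float(sys.argv\[1\]))/float(sys.argv[1])))/' push.py
python3 -m crank '[{"gripper":15,"travel":[-1.8,0,-0.8],"twist":[0,0,0]},{"gripper":15,"travel":[0,0,0],"twist":[0,0,0]}]' >/dev/null && python3 push.py 4 &&
python3 -m crank '[{"gripper":15,"travel":[-1.8,0,-0.8],"twist":[0,0,0]},{"gripper":15,"travel":[0,0,0],"twist":[0,0,0]}]' >/dev/null && python3 push.py 4 &&
python3 -m crank '[{"gripper":15,"travel":[-1.8,0,-0.8],"twist":[0,0,0]},{"gripper":15,"travel":[0,0,0],"twist":[0,0,0]}]' >/dev/null && python3 push.py 4 &&
python3 -m crank '[{"gripper":15,"travel":[-1.8,0,-0.8],"twist":[0,0,0]},{"gripper":15,"travel":[0,0,0],"twist":[0,0,0]}]' >/dev/null && python3 push.py 4 &&
python3 -m crank '[{"gripper":15,"travel":[-1.9,0,-0.7],"twist":[0,0,0]},{"gripper":15,"travel":[0,0,0],"twist":[0,0,0]}]' >/dev/null && python3 push.py 4 &&
python3 -m crank '[{"gripper":15,"travel":[-1.9,0,-0.7],"twist":[0,0,0]},{"gripper":15,"travel":[0,0,0],"twist":[0,0,0]}]' >/dev/null && python3 push.py 4 &&
python3 -m crank '[{"gripper":15,"travel":[-1.9,0,-0.7],"twist":[0,0,0]},{"gripper":15,"travel":[0,0,0],"twist":[0,0,0]}]' >/dev/null && python3 push.py 4 &&
python3 -m crank '[{"gripper":15,"travel":[-1.9,0,-0.7],"twist":[0,0,0]},{"gripper":15,"travel":[0,0,0],"twist":[0,0,0]}]' >/dev/null && python3 push.py 4 &&
python3 -m crank '[{"gripper":15,"travel":[-1.9,0,-0.7],"twist":[0,0,0]},{"gripper":15,"travel":[0,0,0],"twist":[0,0,0]}]' >/dev/null && python3 push.py 4
```

```text
th 1.121 r 165.4 push 2.3 radial 1.1 side 2.2
th 1.134 r 165.4 push 2.7 radial 0.7 side 5.0
th 1.146 r 165.5 push 1.0 radial 2.4 side 4.7
th 1.158 r 165.4 push 1.7 radial 0.7 side 4.3
th 1.170 r 165.4 push 1.3 radial 1.6 side 4.9
th 1.183 r 165.4 push 2.1 radial 1.7 side 4.0
th 1.195 r 165.4 push 2.4 radial 1.4 side 4.3
th 1.207 r 165.4 push 1.9 radial 1.2 side 3.7
th 1.219 r 165.4 push 1.4 radial 1.5 side 4.6
```

```bash

python3 -m crank '[{"gripper":15,"travel":[-1.9,0,-0.6],"twist":[0,0,0]},{"gripper":15,"travel":[0,0,0],"twist":[0,0,0]}]' >/dev/null && python3 push.py 4 &&
python3 -m crank '[{"gripper":15,"travel":[-1.9,0,-0.6],"twist":[0,0,0]},{"gripper":15,"travel":[0,0,0],"twist":[0,0,0]}]' >/dev/null && python3 push.py 4 &&
python3 -m crank '[{"gripper":15,"travel":[-1.9,0,-0.6],"twist":[0,0,0]},{"gripper":15,"travel":[0,0,0],"twist":[0,0,0]}]' >/dev/null && python3 push.py 4 &&
python3 -m crank '[{"gripper":15,"travel":[-1.9,0,-0.6],"twist":[0,0,0]},{"gripper":15,"travel":[0,0,0],"twist":[0,0,0]}]' >/dev/null && python3 push.py 4 &&
python3 -m crank '[{"gripper":15,"travel":[-1.9,0,-0.5],"twist":[0,0,0]},{"gripper":15,"travel":[0,0,0],"twist":[0,0,0]}]' >/dev/null && python3 push.py 4 &&
python3 -m crank '[{"gripper":15,"travel":[-1.9,0,-0.5],"twist":[0,0,0]},{"gripper":15,"travel":[0,0,0],"twist":[0,0,0]}]' >/dev/null && python3 push.py 4 &&
python3 -m crank '[{"gripper":15,"travel":[-1.9,0,-0.5],"twist":[0,0,0]},{"gripper":15,"travel":[0,0,0],"twist":[0,0,0]}]' >/dev/null && python3 push.py 4 &&
python3 -m crank '[{"gripper":15,"travel":[-1.9,0,-0.5],"twist":[0,0,0]},{"gripper":15,"travel":[0,0,0],"twist":[0,0,0]}]' >/dev/null && python3 push.py 4 &&
python3 -m crank '[{"gripper":15,"travel":[-1.9,0,-0.4],"twist":[0,0,0]},{"gripper":15,"travel":[0,0,0],"twist":[0,0,0]}]' >/dev/null && python3 push.py 4 &&
python3 -m crank '[{"gripper":15,"travel":[-1.9,0,-0.4],"twist":[0,0,0]},{"gripper":15,"travel":[0,0,0],"twist":[0,0,0]}]' >/dev/null && python3 push.py 4 &&
python3 -m crank '[{"gripper":15,"travel":[-1.9,0,-0.4],"twist":[0,0,0]},{"gripper":15,"travel":[0,0,0],"twist":[0,0,0]}]' >/dev/null && python3 push.py 4 &&
python3 -m crank '[{"gripper":15,"travel":[-1.9,0,-0.4],"twist":[0,0,0]},{"gripper":15,"travel":[0,0,0],"twist":[0,0,0]}]' >/dev/null && python3 push.py 4 &&
python3 -m crank '[{"gripper":15,"travel":[-1.9,0,-0.4],"twist":[0,0,0]},{"gripper":15,"travel":[0,0,0],"twist":[0,0,0]}]' >/dev/null && python3 push.py 4
```

```text
th 1.231 r 165.4 push 1.0 radial 1.3 side 4.7
th 1.243 r 165.4 push 1.4 radial 1.7 side 5.2
th 1.255 r 165.4 push 2.2 radial 2.2 side 4.5
th 1.267 r 165.4 push 1.2 radial 1.7 side 5.2
th 1.279 r 165.4 push 1.5 radial 2.0 side 5.1
th 1.291 r 165.4 push 1.8 radial 2.2 side 4.5
th 1.303 r 165.4 push 1.4 radial 1.6 side 4.9
th 1.315 r 165.4 push 1.3 radial 1.2 side 4.7
th 1.326 r 165.4 push 0.7 radial 2.2 side 4.6
th 1.338 r 165.4 push 2.3 radial 2.1 side 5.6
th 1.348 r 165.4 push 2.6 radial 1.8 side 5.1
th 1.359 r 165.4 push 2.5 radial 2.6 side 5.9
th 1.371 r 165.4 push 2.2 radial 1.7 side 4.5
```

```bash

python3 -m crank '[{"gripper":15,"travel":[-1.5,0.6,-0.3],"twist":[0,0,0]},{"gripper":15,"travel":[0,0,0],"twist":[0,0,0]}]' >/dev/null && python3 push.py 5.5 &&
python3 -m crank '[{"gripper":15,"travel":[-1.5,0,-0.3],"twist":[0,0,0]},{"gripper":15,"travel":[0,0,0],"twist":[0,0,0]}]' >/dev/null && python3 push.py 5.5 &&
python3 -m crank '[{"gripper":15,"travel":[-1.5,0,-0.3],"twist":[0,0,0]},{"gripper":15,"travel":[0,0,0],"twist":[0,0,0]}]' >/dev/null && python3 push.py 5.5 &&
python3 -m crank '[{"gripper":15,"travel":[-1.5,0,-0.3],"twist":[0,0,0]},{"gripper":15,"travel":[0,0,0],"twist":[0,0,0]}]' >/dev/null && python3 push.py 5.5 &&
python3 -m crank '[{"gripper":15,"travel":[-1.5,0,-0.2],"twist":[0,0,0]},{"gripper":15,"travel":[0,0,0],"twist":[0,0,0]}]' >/dev/null && python3 push.py 5.5 &&
python3 -m crank '[{"gripper":15,"travel":[-1.5,0,-0.2],"twist":[0,0,0]},{"gripper":15,"travel":[0,0,0],"twist":[0,0,0]}]' >/dev/null && python3 push.py 5.5 &&
python3 -m crank '[{"gripper":15,"travel":[-1.5,0,-0.2],"twist":[0,0,0]},{"gripper":15,"travel":[0,0,0],"twist":[0,0,0]}]' >/dev/null && python3 push.py 5.5 &&
python3 -m crank '[{"gripper":15,"travel":[-1.5,0,-0.2],"twist":[0,0,0]},{"gripper":15,"travel":[0,0,0],"twist":[0,0,0]}]' >/dev/null && python3 push.py 5.5 &&
python3 -m crank '[{"gripper":15,"travel":[-1.5,0,-0.2],"twist":[0,0,0]},{"gripper":15,"travel":[0,0,0],"twist":[0,0,0]}]' >/dev/null && python3 push.py 5.5 &&
python3 -m crank '[{"gripper":15,"travel":[-1.5,0,-0.1],"twist":[0,0,0]},{"gripper":15,"travel":[0,0,0],"twist":[0,0,0]}]' >/dev/null && python3 push.py 5.5 &&
python3 -m crank '[{"gripper":15,"travel":[-1.5,0,-0.1],"twist":[0,0,0]},{"gripper":15,"travel":[0,0,0],"twist":[0,0,0]}]' >/dev/null && python3 push.py 5.5 &&
python3 -m crank '[{"gripper":15,"travel":[-1.5,0,-0.1],"twist":[0,0,0]},{"gripper":15,"travel":[0,0,0],"twist":[0,0,0]}]' >/dev/null && python3 push.py 5.5
```

```text
th 1.381 r 165.4 push 4.1 radial 2.7 side -0.2
th 1.392 r 165.4 push 2.5 radial 4.0 side -1.3
th 1.402 r 165.4 push 2.0 radial 3.1 side -4.0
th 1.411 r 165.4 push 2.8 radial 3.3 side -4.2
th 1.420 r 165.5 push 2.0 radial 3.8 side -4.3
th 1.429 r 165.4 push 2.3 radial 3.1 side -4.7
th 1.439 r 165.5 push 1.4 radial 2.3 side -5.0
th 1.448 r 165.5 push 2.0 radial 3.3 side -4.9
th 1.458 r 165.5 push 1.2 radial 2.1 side -4.9
th 1.467 r 165.5 push 1.2 radial 2.7 side -4.8
th 1.476 r 165.5 push -0.3 radial 2.4 side -5.2
th 1.486 r 165.5 push 0.8 radial 2.7 side -5.2
```

```bash

python3 -m crank '[{"gripper":15,"travel":[-1.5,-0.4,-0.1],"twist":[0,0,0]},{"gripper":15,"travel":[0,0,0],"twist":[0,0,0]}]' >/dev/null && python3 push.py 5.5 &&
python3 -m crank '[{"gripper":15,"travel":[-1.5,0,-0.1],"twist":[0,0,0]},{"gripper":15,"travel":[0,0,0],"twist":[0,0,0]}]' >/dev/null && python3 push.py 5.5 &&
python3 -m crank '[{"gripper":15,"travel":[-1.5,0,-0.1],"twist":[0,0,0]},{"gripper":15,"travel":[0,0,0],"twist":[0,0,0]}]' >/dev/null && python3 push.py 5.5 &&
python3 -m crank '[{"gripper":15,"travel":[-1.5,0,-0.1],"twist":[0,0,0]},{"gripper":15,"travel":[0,0,0],"twist":[0,0,0]}]' >/dev/null && python3 push.py 5.5 &&
python3 -m crank '[{"gripper":15,"travel":[-1.5,0,0],"twist":[0,0,0]},{"gripper":15,"travel":[0,0,0],"twist":[0,0,0]}]' >/dev/null && python3 push.py 5.5 &&
python3 -m crank '[{"gripper":15,"travel":[-1.5,0,0],"twist":[0,0,0]},{"gripper":15,"travel":[0,0,0],"twist":[0,0,0]}]' >/dev/null && python3 push.py 5.5 &&
python3 -m crank '[{"gripper":15,"travel":[-1.5,0,0],"twist":[0,0,0]},{"gripper":15,"travel":[0,0,0],"twist":[0,0,0]}]' >/dev/null && python3 push.py 5.5 &&
python3 -m crank '[{"gripper":15,"travel":[-1.5,0,0],"twist":[0,0,0]},{"gripper":15,"travel":[0,0,0],"twist":[0,0,0]}]' >/dev/null && python3 push.py 5.5 &&
python3 -m crank '[{"gripper":15,"travel":[-1.5,0,0],"twist":[0,0,0]},{"gripper":15,"travel":[0,0,0],"twist":[0,0,0]}]' >/dev/null && python3 push.py 5.5 &&
python3 -m crank '[{"gripper":15,"travel":[-1.5,0,0],"twist":[0,0,0]},{"gripper":15,"travel":[0,0,0],"twist":[0,0,0]}]' >/dev/null && python3 push.py 5.5; tail -1 /dev/null; python3 -c "
from h import *;go([.56,.21,.2])"
```

```text
th 1.494 r 165.5 push 0.1 radial 2.1 side -3.8
th 1.502 r 165.6 push 0.7 radial 2.6 side -3.8
th 1.511 r 165.6 push 1.1 radial 1.3 side -3.7
th 1.519 r 165.6 push 2.2 radial 1.2 side -4.1
th 1.525 r 165.6 push 4.8 radial 0.9 side -3.5
th 1.531 r 165.6 push 7.1 radial 1.5 side -2.9
t 16.1 pos [0.5981 0.1553 0.2376] rot [-1.800e+02 -1.000e-01  1.205e+02] F [-6.1  4.7  1.4] q [15. 15. 22. 97.  0. 74.]
travel [66.4 -5.  37.8]
```

```bash

python3 -m crank '[{"gripper":15,"travel":[-1.2,0,0],"twist":[0,0,0]},{"gripper":15,"travel":[0,0,0],"twist":[0,0,0]}]' >/dev/null && python3 push.py 10.5 &&
python3 -m crank '[{"gripper":15,"travel":[-1.0,0,0],"twist":[0,0,0]},{"gripper":15,"travel":[0,0,0],"twist":[0,0,0]}]' >/dev/null && python3 push.py 10.5 &&
python3 -m crank '[{"gripper":15,"travel":[-1.0,0,0],"twist":[0,0,0]},{"gripper":15,"travel":[0,0,0],"twist":[0,0,0]}]' >/dev/null && python3 push.py 10.5 &&
python3 -m crank '[{"gripper":15,"travel":[-1.0,0,0],"twist":[0,0,0]},{"gripper":15,"travel":[0,0,0],"twist":[0,0,0]}]' >/dev/null && python3 push.py 10.5
```

```text
th 1.535 r 165.6 push 9.9 radial 2.0 side -3.6
th 1.538 r 165.6 push 11.3 radial 1.6 side -3.2
```

The stop is proven at 11.3 N, rising steadily. Easing off, releasing and retreating upward.

```bash

python3 -m crank '[{"gripper":15,"travel":[2.5,0,0],"twist":[0,0,0]},{"gripper":15,"travel":[2,0,0],"twist":[0,0,0]},{"gripper":15,"travel":[0,0,0],"twist":[0,0,0]}]' >/dev/null; python3 push.py 99
python3 -m crank '[{"gripper":50,"travel":[0,0,0],"twist":[0,0,0]},{"gripper":50,"travel":[0,0,0],"twist":[0,0,0]},{"gripper":50,"travel":[0,0,0],"twist":[0,0,0]},{"gripper":50,"travel":[0,0,-15],"twist":[0,0,0]},{"gripper":50,"travel":[0,0,-30],"twist":[0,0,0]},{"gripper":50,"travel":[0,0,-30],"twist":[0,0,0]},{"gripper":50,"travel":[0,0,0],"twist":[0,0,0]}]'
python3 - <<'E'
from h import *
for n in("top","side"): cv2.imwrite(f"pics/{n}3.png",bot.camera(n)[:,:,::-1])
t=cv2.imread("pics/top3.png")[180:320,165:365];s=cv2.imread("pics/side3.png")[180:400,220:440]
a=cv2.resize(t,(400,280));b=cv2.resize(s,(400,400));c=np.zeros((400,800,3),np.uint8);c[:280,:400]=a;c[:,400:]=b
cv2.imwrite("pics/c3.png",cv2.convertScaleAbs(c,alpha=1.5,beta=15));go([.637,-.118,.2])
E
```

```text
th 1.523 r 165.6 push 1.2 radial -0.6 side -2.5
time: 17.85
ee_pos: [0.5982, 0.1565, 0.3152]
tcp_rot: [179.8, 0.1, 120.5]
wrist_force: [0.5, 0.2, -0.8]
opening: 0.05
grasp_force: 0.0
t 17.95 pos [0.5978 0.1564 0.3123] rot [180.    0.  120.5] F [-0.5 -0.7  0. ] q [ 15.  18.  35. 107.  -0.  74.]
travel [-256.4 -105.4  112.3]
```

View pics/c3.png

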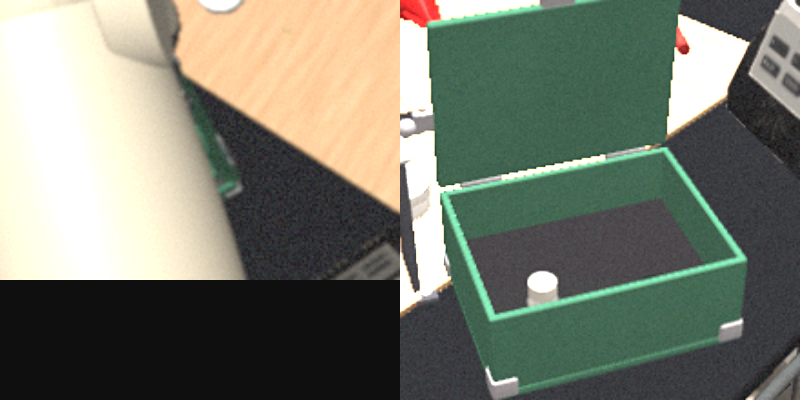

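The lid stands open by itself with the stay untouched. The white vial's cap is at crop (542,285). Next, the red vial.

```bash

python3 -m crank '[{"gripper":55,"travel":[0,0,-15],"twist":[0,0,0]},{"gripper":55,"travel":[-32,-13.2,0],"twist":[0,0,0]},{"gripper":55,"travel":[-32,-13.2,0],"twist":[0,0,0]},{"gripper":55,"travel":[-32,-13.2,0],"twist":[0,0,0]},{"gripper":55,"travel":[-32,-13.2,0],"twist":[0,0,0]},{"gripper":55,"travel":[-32,-13.2,0],"twist":[0,0,0]},{"gripper":55,"travel":[-32,-13.2,0],"twist":[0,0,0]},{"gripper":55,"travel":[-32,-13.2,0],"twist":[0,0,0]},{"gripper":55,"travel":[-32,-13.2,0],"twist":[0,0,0]},{"gripper":55,"travel":[0,0,40],"twist":[0,0,0]},{"gripper":55,"travel":[0,0,40],"twist":[0,0,0]},{"gripper":55,"travel":[0,0,0],"twist":[0,0,0]}]'
python3 - <<'E'
from h import *
go([.6371,-.1173,.037])
for n in("top","side"): cv2.imwrite(f"pics/{n}4.png",bot.camera(n)[:,:,::-1])
t=cv2.imread("pics/top4.png")[185:325,165:305];s=cv2.imread("pics/side4.png")[170:390,220:440]
c=np.hstack([cv2.resize(t,(400,400),interpolation=cv2.INTER_CUBIC),cv2.resize(s,(400,400))])
cv2.imwrite("pics/c4.png",cv2.convertScaleAbs(c,alpha=2.2,beta=15))
E
```

```text
time: 19.45
ee_pos: [0.6345, -0.1176, 0.2429]
tcp_rot: [-179.6, -0.3, 120.5]
wrist_force: [0.1, 0.6, 0.5]
opening: 0.0549
grasp_force: 0.0
t 19.45 pos [ 0.6345 -0.1176  0.2429] rot [-179.6   -0.3  120.5] F [0.1 0.6 0.5] q [-11.  20.  29.  99.  -0.  49.]
travel [ -2.1   3.7 205.9]
```

View pics/c4.png

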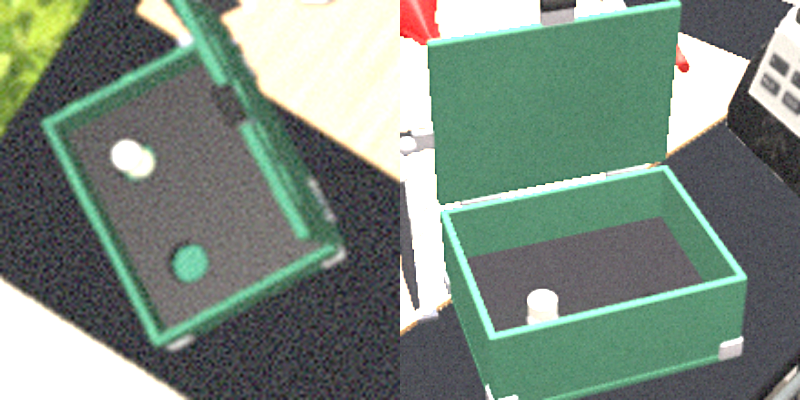

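The free socket shows as a green disc at top crop (190,263), with a dark crescent of inner wall on its left. The white cap is at (127,155).

```bash
python3 - <<'E'
from h import *
a=np.radians(-59.5);xc=np.array([np.cos(a),np.sin(a)]);yc=np.array([-xc[1],xc[0]]);C=np.array([.5603,.217])
def loc(p): d=np.array(p[:2])-C;return (1e3*np.array([d@xc,d@yc])).round(1)
t=cv2.imread("pics/top4.png");h=cv2.cvtColor(t,cv2.COLOR_BGR2HSV)
m=(h[...,0]>60)&(h[...,0]<95)&(h[...,1]>90);m[:,:]&=np.hypot(*np.meshgrid(np.arange(640)-231.5,np.arange(480)-277))<11
v,u=np.nonzero(m);print("disc",u.mean(),v.mean(),len(u),u.min(),u.max(),v.min(),v.max())
for z in(.010,.032):p=plane("top",u.mean(),v.mean(),z);print(z,p.round(4),loc(p))
# caps
for n,(cu,cv_) in(("top",(210,239.5)),("side",(298,333))):
    im=cv2.imread(f"pics/{n}4.png");g=im.min(2).astype(int)
    k=(g>105);k&=np.hypot(*np.meshgrid(np.arange(640)-cu,np.arange(480)-cv_))<(12 if n=="top" else 14)
    v,u=np.nonzero(k);print(n,u.mean(),v.mean(),len(u),u.min(),u.max(),v.min(),v.max())
for z in (.065,.06):p=plane("top",165+127*.35,185+155*.35,z);print("capT",p.round(4),loc(p))
p=plane("side",220+543*.55-220,170+298*.55,.065);print("capS",p.round(4),loc(p))
for L in([-32,-45],[-26,-45]):
    P=C+(xc*L[0]+yc*L[1])*1e-3;print(L,P.round(4),proj("top",[*P,.032]),proj("top",[*P,.010]))
# rim corners re-check: front-y outer corner at z=.08
for uv in((157,340),(45,122),(342,255)): p=plane("top",165+uv[0]*.35,185+uv[1]*.35,.08);print("rim",p.round(4),loc(p))
E
```

```text
disc 230.80645161290323 276.5806451612903 124 225 237 271 283
0.01 [0.5069 0.2255 0.01  ] [-34.4 -41.6]
0.032 [0.5056 0.2216 0.032 ] [-31.7 -44.8]
top 210.4271844660194 239.58252427184465 103 204 217 234 245
side 298.3225806451613 335.96774193548384 186 290 306 329 346
capT [0.5827 0.2662 0.065 ] [-31.   44.3]
capT [0.5834 0.2673 0.06  ] [-31.7  45.4]
capS [0.5835 0.2675 0.065 ] [-31.7  45.6]
[-32, -45] [0.5053 0.2217] [230.72039041 276.74399991] [232.45458606 277.37020377]
[-26, -45] [0.5083 0.2166] [233.13337751 275.42812538] [234.81997094 276.07986412]
rim [0.4451 0.2326 0.08  ] [-71.9 -91.4]
rim [0.6039 0.326  0.08  ] [-71.8  92.9]
rim [0.511  0.0997 0.08  ] [  76. -102.]
```

```bash

python3 -m crank '[{"gripper":55,"travel":[-1,2,30],"twist":[0,0,0]},{"gripper":55,"travel":[0,0,35],"twist":[0,0,0]},{"gripper":55,"travel":[0,0,35],"twist":[0,0,0]},{"gripper":55,"travel":[0,0,10],"twist":[0,0,0]},{"gripper":55,"travel":[0,0,0],"twist":[0,0,0]},{"gripper":55,"travel":[0,0,0],"twist":[0,0,0]}]' 
python3 -c "
from h import *
go([.6371,-.1173,.037],120.5)"
```

```text
time: 20.3
ee_pos: [0.6396, -0.1178, 0.1401]
tcp_rot: [179.9, 0.1, 120.5]
wrist_force: [-0.5, -0.2, -0.3]
opening: 0.0552
grasp_force: 0.0
t 20.3 pos [ 0.6396 -0.1178  0.1401] rot [1.799e+02 1.000e-01 1.205e+02] F [-0.5 -0.2 -0.3] q [-10.  18.  15.  87.  -0.  49.]
twist [ 0.002  0.002 -0.   ]
travel [  1.7  -1.9 103.1]
```

```bash

python3 -m crank '[{"gripper":55,"travel":[1.5,-1.9,25],"twist":[0,0,0]},{"gripper":55,"travel":[0,0,25],"twist":[0,0,0]},{"gripper":55,"travel":[0,0,25],"twist":[0,0,0]},{"gripper":55,"travel":[0,0,18],"twist":[0,0,0]},{"gripper":55,"travel":[0,0,10],"twist":[0,0,0]},{"gripper":55,"travel":[0,0,0],"twist":[0,0,0]},{"gripper":55,"travel":[0,0,0],"twist":[0,0,0]}]' 
python3 - <<'E'
from h import *
go([.6371,-.1173,.037],120.5)
s=bot.camera("side")[120:250,240:400,::-1];t=bot.camera("top")[160:280,320:450,::-1]
cv2.imwrite("pics/c5.png",cv2.convertScaleAbs(np.hstack([cv2.resize(s,(400,325)),cv2.resize(t,(352,325))]),alpha=1.3,beta=10))
E
```

```text
time: 21.18
ee_pos: [0.6367, -0.1174, 0.0358]
tcp_rot: [179.9, 0.1, 120.5]
wrist_force: [0.2, 0.1, 0.3]
opening: 0.0551
grasp_force: 0.0
t 21.175 pos [ 0.6367 -0.1174  0.0358] rot [1.799e+02 1.000e-01 1.205e+02] F [0.2 0.1 0.3] q [-10.  19.   5.  76.  -0.  49.]
twist [ 0.001  0.001 -0.   ]
travel [-0.1  0.4 -1.2]
```

View pics/c5.png

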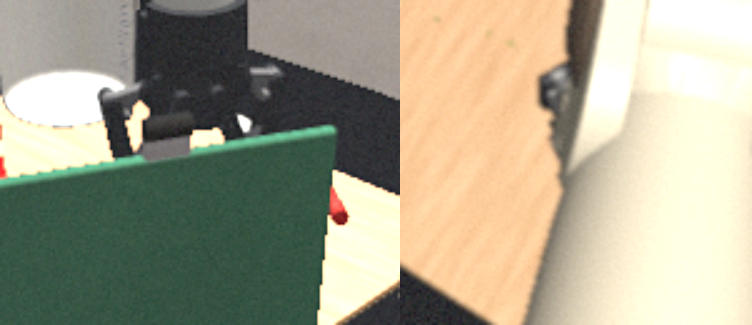

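The open lid hides the grasp, so I'll close by position and check opening and force.

```bash

python3 -m crank '[{"gripper":15,"travel":[0,0,0],"twist":[0,0,0]},{"gripper":15,"travel":[0,0,0],"twist":[0,0,0]},{"gripper":15,"travel":[0,0,0],"twist":[0,0,0]},{"gripper":15,"travel":[0,0,0],"twist":[0,0,0]},{"gripper":15,"travel":[0,0,0],"twist":[0,0,0]}]' 30
python3 -c "
from h import *
go([.6371,-.1173,.0365],120.5)"
```

```text
time: 21.9
ee_pos: [0.6364, -0.1174, 0.035]
tcp_rot: [180.0, 0.0, 120.5]
wrist_force: [-0.3, -0.3, 3.8]
opening: 0.0247
grasp_force: 29.7
t 21.9 pos [ 0.6364 -0.1174  0.035 ] rot [180.    0.  120.5] F [-0.3 -0.3  3.8] q [-10.  19.   4.  76.  -0.  49.]
twist [ 0.  0. -0.]
travel [-0.3  0.7 -1.5]
```

```bash

python3 -m crank '[{"gripper":15,"travel":[0,0,-15],"twist":[0,0,0]},{"gripper":15,"travel":[0,0,-35],"twist":[0,0,0]},{"gripper":15,"travel":[0,0,-40],"twist":[0,0,0]},{"gripper":15,"travel":[0,0,-40],"twist":[0,0,0]},{"gripper":15,"travel":[0,0,-40],"twist":[0,0,0]},{"gripper":15,"travel":[0,0,-40],"twist":[0,0,0]},{"gripper":15,"travel":[0,0,-40],"twist":[0,0,0]},{"gripper":15,"travel":[0,0,-30],"twist":[0,0,0]},{"gripper":15,"travel":[0,0,0],"twist":[0,0,0]}]' 30
python3 -m crank '[{"gripper":15,"travel":[20,3,0],"twist":[0,0,0]},{"gripper":15,"travel":[36,6,0],"twist":[0,0,0]},{"gripper":15,"travel":[36,6,0],"twist":[0,0,0]},{"gripper":15,"travel":[36,6,0],"twist":[0,0,0]},{"gripper":15,"travel":[36,6,0],"twist":[0,0,0]},{"gripper":15,"travel":[36,6,0],"twist":[0,0,0]},{"gripper":15,"travel":[36,6,0],"twist":[0,0,0]},{"gripper":15,"travel":[36,6,0],"twist":[0,0,0]},{"gripper":15,"travel":[36,6,0],"twist":[0,0,0]},{"gripper":15,"travel":[36,6,0],"twist":[0,0,0]},{"gripper":15,"travel":[15,3,0],"twist":[0,0,0]},{"gripper":15,"travel":[0,0,0],"twist":[0,0,0]}]' 30
python3 -c "
from h import *
go([.5057,.2223,.12],120.5)"
```

```text
time: 23.02
ee_pos: [0.6365, -0.1174, 0.3179]
tcp_rot: [179.8, 0.2, 120.5]
wrist_force: [0.7, -0.4, -1.7]
opening: 0.0249
grasp_force: 29.6
time: 24.52
ee_pos: [0.5055, 0.2228, 0.3143]
tcp_rot: [-180.0, 0.0, 120.6]
wrist_force: [-0.1, 0.1, -0.9]
opening: 0.0244
grasp_force: 29.6
t 24.525 pos [0.5055 0.2228 0.3143] rot [-180.     0.   120.6] F [-0.1  0.1 -0.9] q [ 24.   8.  23. 105.  -0.  83.]
twist [-0.001  0.     0.001]
travel [-5.000e-01 -1.000e-01  1.943e+02]
```

```bash

python3 -m crank '[{"gripper":15,"travel":[0,0,30],"twist":[0,0,0]},{"gripper":15,"travel":[0,0,40],"twist":[0,0,0]},{"gripper":15,"travel":[0,0,40],"twist":[0,0,0]},{"gripper":15,"travel":[0,0,40],"twist":[0,0,0]},{"gripper":15,"travel":[0,0,35],"twist":[0,0,0]},{"gripper":15,"travel":[0,0,15],"twist":[0,0,0]},{"gripper":15,"travel":[0,0,0],"twist":[0,0,0]},{"gripper":15,"travel":[0,0,0],"twist":[0,0,0]}]' 30
python3 - <<'E'
from h import *
go([.5057,.2223,.0405],120.5)
im=bot.camera("side");s=im[200:400,240:430,::-1]
cv2.imwrite("pics/c6.png",cv2.convertScaleAbs(cv2.resize(s,None,fx=3,fy=3,interpolation=cv2.INTER_CUBIC),alpha=1.7,beta=15))
p=bot.get_obs()["ee_pos"]
for dz in(-.0285,0,.0385): 
    q=proj("side",[p[0],p[1],p[2]+dz]);print(dz,q.round(1),((q-[240,200])*3).round(0))
q=proj("side",[.5057,.2223,.032]);print("mouth",(q-[240,200])*3)
E
```

```text
time: 25.52
ee_pos: [0.5066, 0.2225, 0.1163]
tcp_rot: [179.9, 0.0, 120.5]
wrist_force: [-0.2, -0.1, 0.2]
opening: 0.0243
grasp_force: 29.6
t 25.525 pos [0.5066 0.2225 0.1163] rot [179.9   0.  120.5] F [-0.2 -0.1  0.2] q [24.  5. -3. 82. -0. 83.]
twist [ 0.002  0.    -0.001]
travel [ 0.3 -0.9 75.8]
-0.0285 [362.9 305.9] [369. 318.]
0 [363.8 288.8] [371. 266.]
0.0385 [365.1 264.3] [375. 193.]
mouth [365.65516108 412.49729147]
```

View pics/c6.png

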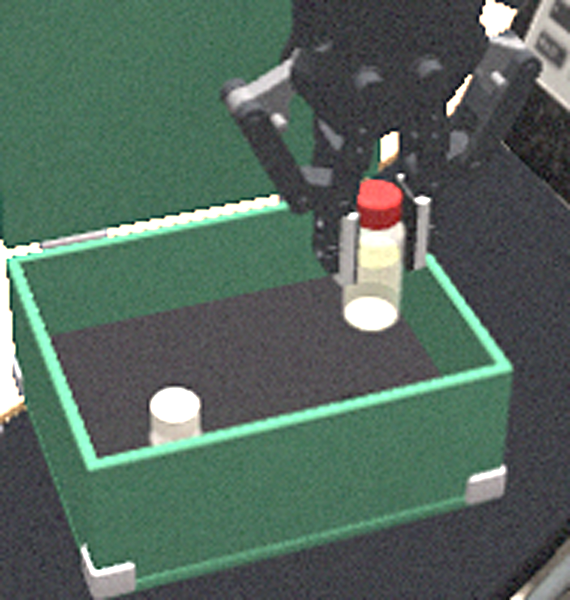

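The vial hangs upright. Its foot is at (371,315) against (369,318) expected, and its cap at (379,190) against (375,193). Lowering to just above the mouth.

```bash

python3 -m crank '[{"gripper":15,"travel":[0.3,-0.9,15],"twist":[0,0,0]},{"gripper":15,"travel":[0,0,20],"twist":[0,0,0]},{"gripper":15,"travel":[0,0,12],"twist":[0,0,0]},{"gripper":15,"travel":[0,0,4],"twist":[0,0,0]},{"gripper":15,"travel":[0,0,0],"twist":[0,0,0]},{"gripper":15,"travel":[0,0,0],"twist":[0,0,0]}]' 30
python3 - <<'E'
from h import *
go([.5057,.2223,.0385],120.5)
E
cat > chk.py <<'E'
import sys
from h import *
o=bot.get_obs();F=o["wrist_force"];print(o["time"],o["ee_pos"].round(4),F.round(1),o["torque"].round(2))
sys.exit(int(F[2]>6 or np.hypot(*F[:2])>8))
E
python3 -m crank '[{"gripper":15,"travel":[0,0,3],"twist":[0,0,0]},{"gripper":15,"travel":[0,0,0],"twist":[0,0,0]}]' >/dev/null && python3 chk.py &&
python3 -m crank '[{"gripper":15,"travel":[0,0,3],"twist":[0,0,0]},{"gripper":15,"travel":[0,0,0],"twist":[0,0,0]}]' >/dev/null && python3 chk.py &&
python3 -m crank '[{"gripper":15,"travel":[0,0,3],"twist":[0,0,0]},{"gripper":15,"travel":[0,0,0],"twist":[0,0,0]}]' >/dev/null && python3 chk.py
```

```text
time: 26.32
ee_pos: [0.5052, 0.2225, 0.0644]
tcp_rot: [179.9, 0.0, 120.5]
wrist_force: [0.4, 0.8, 0.7]
opening: 0.0246
grasp_force: 29.6
t 26.325 pos [0.5052 0.2225 0.0644] rot [179.9   0.  120.5] F [0.4 0.8 0.7] q [24.  5. -8. 77. -0. 83.]
twist [ 0.001  0.    -0.   ]
travel [-0.4  0.3 25.9]
26.575 [0.5048 0.2223 0.0606] [ 1.2  0.7 -0.3] [-0.01  0.04 -0.01]
26.825 [0.5047 0.2222 0.0574] [-1.  -0.4 -0.3] [-0.03 -0.   -0.01]
27.075 [0.5047 0.2222 0.0544] [0.6 0.2 0.4] [-0.04 -0.07  0.06]
```

It is about 6 mm into the socket with no contact force. Continuing down.

```bash

python3 -m crank '[{"gripper":15,"travel":[0,0.4,3],"twist":[0,0,0]},{"gripper":15,"travel":[0,0,0],"twist":[0,0,0]}]' >/dev/null && python3 chk.py &&
python3 -m crank '[{"gripper":15,"travel":[0,0,3],"twist":[0,0,0]},{"gripper":15,"travel":[0,0,0],"twist":[0,0,0]}]' >/dev/null && python3 chk.py &&
python3 -m crank '[{"gripper":15,"travel":[0,0,3],"twist":[0,0,0]},{"gripper":15,"travel":[0,0,0],"twist":[0,0,0]}]' >/dev/null && python3 chk.py &&
python3 -m crank '[{"gripper":15,"travel":[0,0,3],"twist":[0,0,0]},{"gripper":15,"travel":[0,0,0],"twist":[0,0,0]}]' >/dev/null && python3 chk.py &&
python3 -m crank '[{"gripper":15,"travel":[0,0,2],"twist":[0,0,0]},{"gripper":15,"travel":[0,0,0],"twist":[0,0,0]}]' >/dev/null && python3 chk.py &&
python3 -m crank '[{"gripper":15,"travel":[0,0,1.5],"twist":[0,0,0]},{"gripper":15,"travel":[0,0,0],"twist":[0,0,0]}]' >/dev/null && python3 chk.py &&
python3 -m crank '[{"gripper":15,"travel":[0,0,1.5],"twist":[0,0,0]},{"gripper":15,"travel":[0,0,0],"twist":[0,0,0]}]' >/dev/null && python3 chk.py
```

```text
27.325 [0.5051 0.2225 0.0514] [ 0.6 -0.6 -0.2] [ 0.02  0.02 -0.  ]
27.575 [0.5051 0.2224 0.0484] [ 0.7 -0.5 -0.4] [-0.03 -0.02 -0.02]
27.825 [0.5051 0.2224 0.0454] [-0.6 -0.2  0.4] [-0.02 -0.04  0.01]
28.075 [0.5051 0.2225 0.0424] [-0.3 -0.8  0. ] [ 0.06 -0.03  0.05]
28.325 [0.5051 0.2224 0.0405] [0.7 0.5 0.4] [ 0.02  0.02 -0.02]
28.575 [0.5052 0.2225 0.0391] [ 0.2 -0.6 -0.2] [-0.01  0.03  0.03]
28.825 [0.5054 0.2226 0.0385] [-1.5 -1.2  5.3] [-0.18  0.47 -0.01]
```

The floor is felt at 0.0385, as predicted. Opening slightly, then rising straight up.

```bash

python3 -m crank '[{"gripper":36,"travel":[0,0,0],"twist":[0,0,0]},{"gripper":36,"travel":[0,0,0],"twist":[0,0,0]},{"gripper":36,"travel":[0,0,0],"twist":[0,0,0]},{"gripper":36,"travel":[0,0,0],"twist":[0,0,0]},{"gripper":36,"travel":[0,0,-10],"twist":[0,0,0]},{"gripper":36,"travel":[0,0,-20],"twist":[0,0,0]},{"gripper":36,"travel":[0,0,-40],"twist":[0,0,0]},{"gripper":36,"travel":[0,0,-50],"twist":[0,0,0]},{"gripper":36,"travel":[0,0,-50],"twist":[0,0,0]},{"gripper":36,"travel":[0,0,-50],"twist":[0,0,0]},{"gripper":36,"travel":[0,0,-40],"twist":[0,0,0]},{"gripper":36,"travel":[0,0,0],"twist":[0,0,0]}]'
python3 - <<'E'
from h import *
s=bot.camera("side")[130:400,200:450,::-1]
cv2.imwrite("pics/c7.png",cv2.convertScaleAbs(cv2.resize(s,None,fx=2.2,fy=2.2,interpolation=cv2.INTER_CUBIC),alpha=1.6,beta=15))
for z in(.01,.077): print((proj("side",[.5055,.2225,z])-[200,130])*2.2)
E
```

```text
time: 30.32
ee_pos: [0.5059, 0.2228, 0.3019]
tcp_rot: [179.7, 0.0, 120.5]
wrist_force: [1.3, -0.3, -0.8]
opening: 0.0362
grasp_force: 0.0
[354.95098978 482.57780382]
[359.52649364 401.18255781]
```

View pics/c7.png

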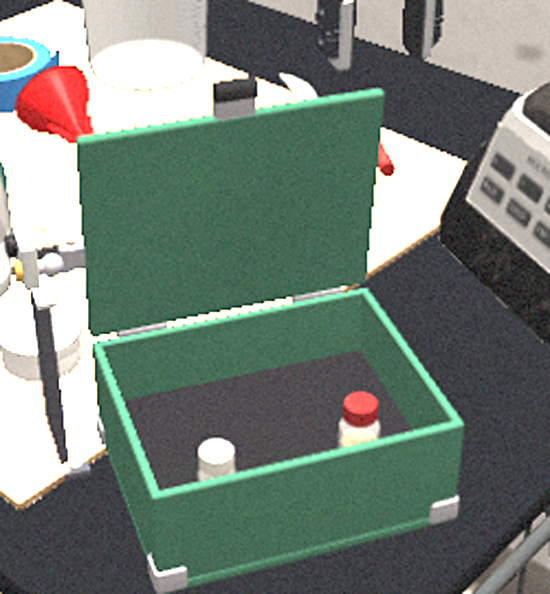

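The lid is still open and both vials are upright in their sockets. The red cap's top is at about (361,401), against (360,401) expected for a vial all the way down. The gripper is clear.

```bash
python3 -c "
from workcell import bot
print(bot.job_done())"
```

```text
the job is handed in; nothing more can be done
None
```

The job is handed in: the lid stands open by itself against its stop (felt at about 11 N of push, below the 17 N strain limit), the red-capped vial is upright and all the way down in the free socket, the white-capped vial is in its socket, and the arm is clear after about 30 s.

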